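# Stand the toppled metronome in the calibration slide

### The job

The metronome has toppled onto its face across the carriage of the calibration slide. Tip it back up by pushing its top end towards the end plate until it stands on the bed with its back to the plate, then pinch the carriage's two sprung tabs to free it and slide it up until its jaw rests against the metronome's foot, holding it against the end plate. Let go, and leave everything else on the counter where it is.

Things in the scene. Friction and masses are not known exactly. Their poses are not given: they have to be found in the camera images.
- rig: Calibration slide, fixed: aluminium bed 180 x 410 x 12 mm (y -200 to 210) with two steel rails along y, inner faces 134 mm apart, tops 28 mm above the counter. Origin: on the counter, under the middle line between the rails; +y runs along them towards the end plate, x across, z up; bed surface at z = 12.
- end_plate: Upright steel end plate, bolted across the bed 108 to 135 mm along the slide's y: 126 mm wide, 140 mm high, 12 mm thick, top 152 mm above the counter, two gussets behind. Origin: middle of the lower edge of its inner face, at bed level; axes as the slide's, the inner face looks to -y.
- shell: Metronome: black polymer, tapered, 205 mm tall, foot 112 (x) x 80 (y), top 92 x 46 mm, 0.36 to 0.6 kg. Origin: middle of its underside; z up through its top; front (scale, pendulum) faces its own -y. Starts toppled 64 deg onto its front, over the jaw's top edge, front foot edge on the bed. Standing right: front to the carriage, origin 40 mm in front of the end plate's, same height.
- lip (a point): Middle of the front edge of the metronome's top (its own y = -23, z = 205 mm): the lowest edge of its top end while toppled, about 120 mm above the counter and farthest from the end plate. Pushed towards the plate there, the metronome slides until its foot is stopped by the plate, then tips up; within about 10 deg of upright it drops onto its foot by itself.
- tabs (a point): Midway between the carriage's two black sprung tabs, 14 mm below their tops, 64 mm above the counter; moves with it. Tabs: upright plates side by side across the slide, 30 mm long along y, 44 mm over their outer faces, standing 36 mm above the carriage. Each springs outwards (12 N, 16 N at 4 mm) and moves in 5 mm. Axes as the slide's.
- carriage (a joint): Travel of the carriage along the slide's +y, 0 to 0.135 m. The tabs lock it anywhere while at rest; with both pinched in 1 mm or more the carriage slides with 1 to 2 N of drag; let go, it locks again.
- jaw (a point): Middle of the carriage's jaw face, 42 mm above the counter; faces the slide's +y. The jaw is an upright plate 104 mm wide, 14 mm thick, top 74 mm above the counter; behind it the carriage is 182 mm wide and 42 mm high. The tabs' point is 80 mm behind the face. The jaw meets the foot when this point is at y = -40 mm of the standing metronome.
- gear_block: Bystander: brass gear train block 75 x 55 x 40 mm beside the slide, on the side away from the robot. Origin under its middle.
- timing_dome: Bystander: glass timing dome on a round black base, 124 mm wide, 153 mm high, off to the left. Origin under its middle.
- spare_weight: Bystander: blue anodized pendulum weight 34 x 18 x 26 mm beside the slide, on the robot's side. Origin under its middle.
- screwdriver: Bystander: screwdriver 150 mm long, lying beside the slide, on the side away from the robot.
- loupe: Bystander: black eye loupe, 38 mm wide, 30 mm high, beside the slide, on the robot's side. Origin under its middle.
Not all that is in view belongs to the job. Leave any red look-alike of the shell alone.

How it is judged:
By the outcome, as a careful person would: the job done as asked, in the order asked, and still so for the second after the job is handed in, with the robot touching nothing.
It also fails if it takes over 51 s, if anything falls off the work surface, if the arm or the gripper's body presses on something with over 40 N, if the wrist force passes 120 N, or if a joint passes its speed limit or range.

### The arm

A 7-joint arm with a two-finger parallel gripper is mounted at the origin on the work surface. World frame = base frame: x ahead of the robot, y to its left, z up, the work surface at z = 0. Lengths are in m, angles in rad, forces in N, time in s.
With the tool pointing down it reaches from about 0.425 to 0.925 m from the base axis. Payload 6.8 kg.
Tool frame: the origin (TCP) lies at the very end of the fingers, on their centre line; the grasp point (between the pads) lies 19 mm behind it; z points along the fingers, y is the line along which they close (so a half turn about z gives the same grasp; the last joint's range is limited). The gripper opens to 85 mm and grips with 20 to 120 N. Pads are 22 mm wide; open, the fingers measure 114 mm over their backs; the gripper's body (76 mm by 85 mm) begins 54 mm behind the grasp point. The pads swing forward as they close: fully open they stand 13 mm farther back than shut.
Start: joints at [1.005, 0.477, 0.022, 1.555, -0.011, 1.109, -0.083], TCP at [0.298, -0.606, 0.231] pointing down, gripper open.
Joint ranges: [-2.96, 2.96], [-0.34, 2.1], [-1.41, 1.46], [0.24, 2.44], [-1.37, 4.51], [0.17, 1.92], [-2.96, 2.96]. Speed limits (rad/s): [2.39, 2.39, 3.14, 3.14, 3.14, 3.14, 3.14].

### API

Orientations are given as a unit quaternion [w, x, y, z].
In Python, from bench import manip, cams, ticket gives the robot as it stands.
- The arm moves only by the tool nudge_tcp, called after "Emit:" by a JSON object that holds its "op" and its "data". Schema: {"type":"object","properties":{"moves":{"type":"array","items":{"type":"object","properties":{"finger_gap":{"type":"number"},"pos":{"type":"array","items":{"type":"number"},"minItems":3,"maxItems":3},"yaw":{"type":"number"}},"additionalProperties":false,"required":["finger_gap"]},"minItems":1,"maxItems":10},"grip_force":{"type":"number"},"only":{"type":"string"},"quiet":{"type":"boolean"},"lines":{"type":"string"}},"required":["moves"],"additionalProperties":false}. moves is a list of rows, 1 to 10 of them, each an object with the fields finger_gap (the finger opening in m), pos (a list: dx, dy, dz in m), yaw (a turn about the tool's z in rad); a field left out counts as zero (the opening has to be given); each row shifts and turns the commanded pose from where the row before left it, along the tool's axes as they then stand; what a row does not reach is not made up. A row lasts 1/8 s, in which the tool goes at most 0.0625 m and 0.188 rad, less where a joint would pass 70% of its speed; a pose out of reach is approached as far as the arm can. The fingers move at their own pace and stop on an object; grip_force is the grip in N (left out, the last holds). Time passes only in rows, so rows that do not move let the fingers close. The tool returns the time, the measured TCP pose, the force, the opening and the grip force at its end. only (a regular expression) keeps the lines of the reply that match it, lines (a string "A,B") keeps lines A to B, and quiet returns only ok. Input that does not fit is refused with a message, and nothing moves.
- manip.state(): the state, without advancing time (a new reading comes with each control period).
- cams.snapshot(name): name is "scene" or "top" or "wrist"; returns the picture (480x640x3 uint8, red, green, blue); there is no depth.
- cams.camera_info(name): a dict with "K" (3x3 intrinsics, pixels), "D" ([k1, k2, p1, p2, k3] as OpenCV has them; the pictures are not rectified), "world_from_camera" (4x4, takes a point from camera to world coordinates). Camera axes: x right, y up, looking along -z (the intrinsics and any distortion apply to the point x, -y, -z); pixel columns grow to the right and rows downward; lengths in m; the calibration is good to about 2 mm. A picture is of the moment at which its call begins: read the wrist's pose just before it. camera_info takes no time and is no camera call; for the wrist camera it gives the pose at the moment of the call.
- ticket.sign_off(): hands the job in; it is judged then, once.
The state is a dict: "t": time; "qpos": joint angles; "joint_velocities": joint speeds; "effort": joint torques, N m; "position": TCP position; "tool_rot": TCP orientation; "ft_force": force on the tool from outside, world axes, zero at the start; "ft_torque": the same for the moment, N m; "opening": finger opening in m; "finger_force": force on a finger pad.
Only numpy, scipy, OpenCV 4.12 (cv2) and the standard library are available. Lean on these libraries where they do the work, as an engineer would, in place of code of your own. Each camera call takes 0.05 s, during which the arm holds its last target. There are 200 camera calls.

## Working session

There is one attempt and no reset: what is moved stays moved. The work goes in short steps, Python scripts to look and compute and a tool call to move; the robot and the scene stay as the last step left them, time stands still between calls to the robot, and variables do not carry over. Pictures are saved under pics/ and viewed, at most 10 in all, crops included, and the job is handed in when it is done.

```bash
ls; mkdir -p pics; python3 - <<'E'
from bench import manip,cams
import cv2,numpy as np
for n in("scene","top"):
    im=cams.snapshot(n);cv2.imwrite(f"pics/{n}0.png",im[...,::-1])
    i=cams.camera_info(n);print(n,np.round(i["K"],1).tolist(),i["D"],np.round(i["world_from_camera"],3).tolist())
s=manip.state();print(s["t"],s["position"],s["tool_rot"])
E
```

```text
pics
scene [[446.6, 0.0, 317.6], [0.0, 446.6, 241.1], [0.0, 0.0, 1.0]] [0.00812399 0.         0.         0.         0.        ] [[0.88, -0.375, 0.291, 0.819], [0.474, 0.685, -0.553, -0.246], [0.008, 0.625, 0.781, 0.671], [0.0, 0.0, 0.0, 1.0]]
top [[609.6, 0.0, 315.4], [0.0, 609.6, 240.0], [0.0, 0.0, 1.0]] [0.02458572 0.         0.         0.         0.        ] [[0.052, 0.973, -0.225, 0.301], [-0.999, 0.052, -0.007, 0.148], [0.004, 0.225, 0.974, 1.359], [0.0, 0.0, 0.0, 1.0]]
0.1 [ 0.29806584 -0.60501492  0.23039913] [-8.05014289e-04  9.73912343e-01  2.26922965e-01 -2.60759494e-04]
```

View pics/scene0.png

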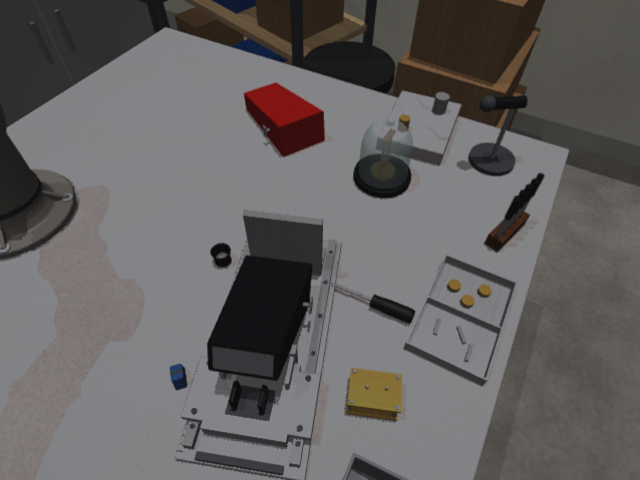

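View pics/top0.png

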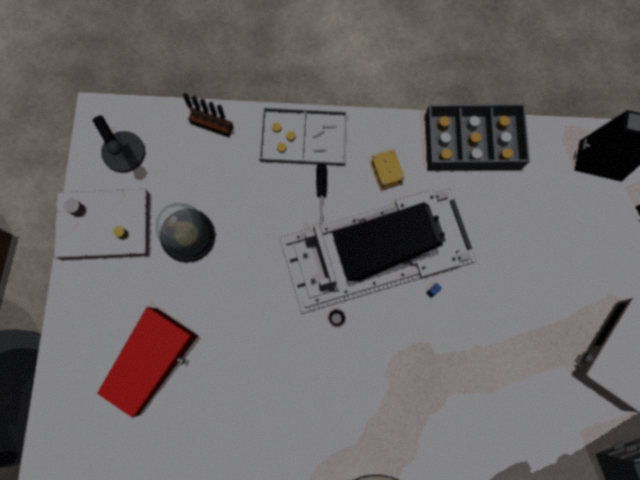

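The scene view shows the slide with the end plate's top edge at about (246,212)–(323,220). The metronome's top-end quad is (218,345),(277,350),(272,376),(210,368), and the tabs are at (235,397) and (264,398). In the top view the slide runs from (285,270), the plate end, to (470,230), and the red look-alike is at (150,360). I'll zoom in for accurate pixels.

```bash
python3 - <<'E'
import cv2,numpy as np
a=cv2.imread("pics/scene0.png")[200:470,170:350];b=cv2.imread("pics/top0.png")[180:320,270:490]
g=lambda x:(255*(x/255.)**.6).astype('uint8')
cv2.imwrite("pics/c1.png",g(cv2.resize(a[110:],None,fx=3.6,fy=3.6,interpolation=2)))
cv2.imwrite("pics/c2.png",g(cv2.resize(b,None,fx=3.6,fy=3.6,interpolation=2)))
E
```

```text
(no output)
```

View pics/c1.png

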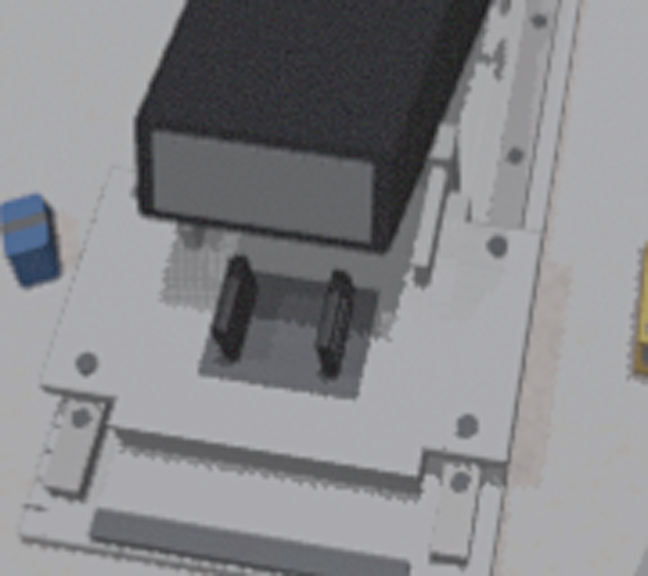

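View pics/c2.png

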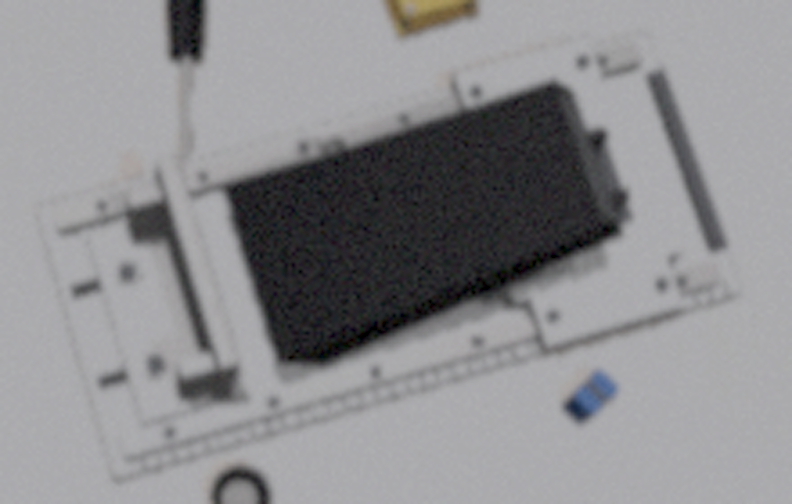

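The crops show these points:
- **Lip corners:** scene crop (142,212) and (385,248). In the top crop, the robot-side corner is at about (620,232).
- **Tabs:** scene crop, about (235,310) and (335,320). In the top crop, their tips show at (597,140) and (622,210).
- **Bed corners:** top crop (37,203), (117,480), (738,293), (650,35).

```bash
cat > h.py <<'E'
from bench import manip,cams
import cv2,numpy as np
def ray(n,p,i=None):
    i=i or cams.camera_info(n);u=cv2.undistortPoints(np.array([[p]],float),np.array(i["K"]),np.array(i["D"]))[0,0]
    T=np.array(i["world_from_camera"]);d=T[:3,:3]@[u[0],-u[1],-1];return T[:3,3],d/np.linalg.norm(d)
def plane(n,p,z,i=None):
    o,d=ray(n,p,i);return o+d*(z-o[2])/d[2]
def tri(*rs):
    A=sum(np.eye(3)-np.outer(d,d) for o,d in rs);b=sum((np.eye(3)-np.outer(d,d))@o for o,d in rs)
    x=np.linalg.solve(A,b);return x,[round(float(np.linalg.norm((np.eye(3)-np.outer(d,d))@(x-o)))*1e3,1) for o,d in rs]
S=lambda x,y:("scene",(x/3.6+170,y/3.6+310))
T=lambda x,y:("top",(x/3.6+270,y/3.6+180))
E
python3 - <<'E'
from h import *
np.set_printoptions(precision=4,suppress=True)
C=np.array([plane(*T(*p),.012) for p in[(37,203),(117,480),(738,293),(650,35)]])[:,:2]
print(C,[np.linalg.norm(C[i]-C[i-1]) for i in range(4)])
# C0:+y far(+x), C1:+y near(-x), C2:-y near, C3:-y far
M=np.array([[.09,.21],[-.09,.21],[-.09,-.2],[.09,-.2]])
a=M-M.mean(0);b=C-C.mean(0);U,_,V=np.linalg.svd(a.T@b);R=(U@V).T
t=C.mean(0)-R@M.mean(0);print("yaw",np.degrees(np.arctan2(R[1,0],R[0,0])),"t",t)
inv=lambda P:np.r_[R.T@(P[:2]-t),P[2]]
for nm,s,tt in[("lipnear",S(142,212),T(620,232)),("plate near",("scene",(246,212)),T(215,380)),("plate far",("scene",(323,220)),T(160,166)),("carr rear far",S(505,462),T(0,0)),]:
    x,e=tri(ray(*s),ray(*tt)); print(nm,x,e,"rig",inv(x))
for p in[(142,212),(385,248)]:print("lip z.12",inv(plane(*S(*p),.12)))
for p in[(45,385),(510,462)]:print("carr rear z.042",inv(plane(*S(*p),.042)))
for p in[(243,258),(345,272),(330,372),(228,358)]:print("tab z.078/.042",inv(plane(*S(*p),.078)),inv(plane(*S(*p),.042)))
for p in [(540,350),(455,75)]: print("carr front z.042 top",inv(plane(*T(*p),.042)))
for p in [(597,140),(622,210)]: print("tabs top z.078",inv(plane(*T(*p),.078)))
print(manip.state()["ft_force"])
E
```

```text
[[ 0.616   0.2388]
 [ 0.4446  0.1785]
 [ 0.5816 -0.202 ]
 [ 0.7474 -0.1468]] [np.float64(0.407376295307316), np.float64(0.1816627561278153), np.float64(0.4044297960157592), np.float64(0.17477572717987122)]
yaw 19.248956498304235 t [0.599  0.0124]
lipnear [ 0.5916 -0.1067  0.1185] [0.3, 0.3] rig [-0.0463 -0.11    0.1185]
plate near [0.4912 0.1256 0.1399] [2.2, 2.2] rig [-0.0645  0.1424  0.1399]
plate far [0.6109 0.1625 0.1491] [2.2, 2.2] rig [0.0607 0.1378 0.1491]
carr rear far [ 0.7521  0.1212 -0.1782] [174.7, 174.7] rig [ 0.1804  0.0523 -0.1782]
lip z.12 [-0.046  -0.1107  0.12  ]
lip z.12 [ 0.042  -0.1097  0.12  ]
carr rear z.042 [-0.0851 -0.1531  0.042 ]
carr rear z.042 [ 0.0936 -0.1523  0.042 ]
tab z.078/.042 [-0.0159 -0.1062  0.078 ] [-0.0244 -0.0934  0.042 ]
tab z.078/.042 [ 0.0231 -0.1053  0.078 ] [ 0.0171 -0.0925  0.042 ]
tab z.078/.042 [ 0.0262 -0.1419  0.078 ] [ 0.0203 -0.1313  0.042 ]
tab z.078/.042 [-0.0114 -0.1429  0.078 ] [-0.0195 -0.1324  0.042 ]
carr front z.042 top [-0.0902 -0.0601  0.042 ]
carr front z.042 top [ 0.0897 -0.0643  0.042 ]
tabs top z.078 [ 0.0179 -0.126   0.078 ]
tabs top z.078 [-0.0274 -0.1263  0.078 ]
[-0.0267  0.5077 -0.3877]
```

The lip is at rig (-2, -110, 118 mm), which agrees with the text, and the slide's yaw is 19.25°. I'll turn the tool so that its x points along the slide's +y, then go behind the lip.

Emit:
{"op": "nudge_tcp", "data": {"moves": [{"finger_gap":0.06, "yaw":-0.1811}, {"finger_gap":0.06, "yaw":-0.1811}, {"finger_gap":0.06, "yaw":-0.1811}, {"finger_gap":0.06, "yaw":-0.1811}, {"finger_gap":0.06, "yaw":-0.1811}, {"finger_gap":0.06, "yaw":-0.1811}, {"finger_gap":0.06, "yaw":-0.1811}, {"finger_gap":0.06, "yaw":-0.1811}], "grip_force": 30}}

```text
t: 1.1
position: [0.2981, -0.6052, 0.2307]
tool_rot: [-0.0, 0.577, 0.817, 0.0]
ft_force: [-0.5, 0.1, -0.4]
opening: 0.0597
finger_force: 0.0
```

Emit:
{"op": "nudge_tcp", "data": {"moves": [{"finger_gap":0.06, "pos":[0.032, 0.049, 0]}, {"finger_gap":0.06, "pos":[0.032, 0.049, 0]}, {"finger_gap":0.06, "pos":[0.032, 0.049, 0]}, {"finger_gap":0.06, "pos":[0.032, 0.049, 0]}, {"finger_gap":0.06, "pos":[0.032, 0.049, 0]}, {"finger_gap":0.06, "pos":[0.032, 0.049, 0]}, {"finger_gap":0.06, "pos":[0.032, 0.049, 0]}, {"finger_gap":0.06, "pos":[0.032, 0.049, 0]}, {"finger_gap":0.06, "pos":[0.032, 0.049, 0]}, {"finger_gap":0.06, "pos":[0.031, 0.046, 0]}]}}

```text
t: 2.35
position: [0.6538, -0.1422, 0.2309]
tool_rot: [-0.0, 0.579, 0.815, -0.0]
ft_force: [0.2, -0.4, 0.7]
opening: 0.0596
finger_force: 0.0
```

```bash
cat >> h.py <<'E'
yaw=np.radians(19.25);RR=np.array([[np.cos(yaw),-np.sin(yaw)],[np.sin(yaw),np.cos(yaw)]]);t0=np.array([.599,.0124])
inv=lambda P:np.r_[RR.T@(np.array(P[:2])-t0),P[2]]
def st():
    s=manip.state();w,x,y,z=s["tool_rot"];print("t",round(s["t"],2),"rig",np.round(inv(s["position"]),4),"F",np.round(s["ft_force"],1),"xang",np.round(np.degrees(np.arctan2(2*(x*y+w*z),1-2*(y*y+z*z)))-109.25,2),"op",s["opening"],"q",np.round(s["qpos"],2))
E
python3 - <<'E'
from h import *
st();im=cams.snapshot("wrist");np.save("w1.npy",[cams.camera_info("wrist")],allow_pickle=True);cv2.imwrite("pics/w1.png",im[...,::-1])
E
```

```text
t 2.35 rig [ 0.0008 -0.164   0.2309] F [ 0.2 -0.4  0.7] xang -0.01 op 0.05964818315705951 q [ 0.43  0.51 -0.44  1.55  0.23  1.14  0.28]
```

View pics/w1.png

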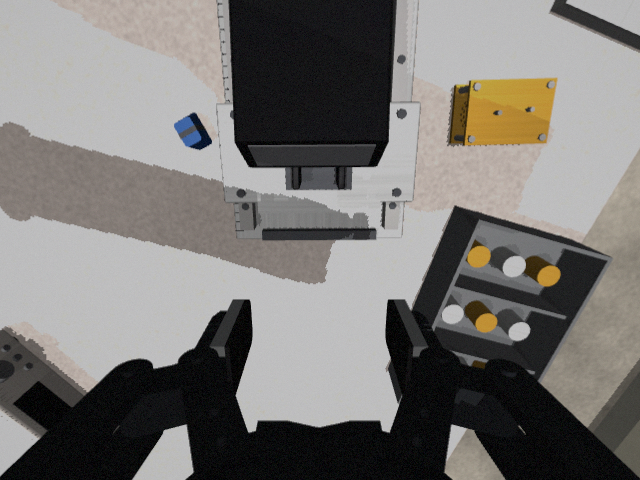

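The wrist view shows the tool aligned with the slide. The lip's lower edge runs from (248,166) to (378,166), and its middle is close to the gripper's centre line at about 318. The tabs are at (297,178) and (347,178). I'll lower behind the lip and approach, checking the point against the wrist ray.

```bash
python3 - <<'E'
from h import *
i=np.load("w1.npy",allow_pickle=True)[0]
for p in[(248,166),(378,166)]:print("lip tri?",inv(plane("wrist",p,.118,i)))
for p,s in[((248,166),S(142,212)),((378,166),S(385,248))]:
    x,e=tri(ray("wrist",p,i),ray(*s));print(inv(x),e)
for p in[(225,202),(412,202)]:print("carr rear",inv(plane("wrist",p,.042,i)))
for p in[(292,189),(352,189)]:print("tab rear outer",inv(plane("wrist",p,.042,i)),inv(plane("wrist",p,.078,i)))
E
```

```text
lip tri? [-0.04178581 -0.10299319  0.118     ]
lip tri? [ 0.05124402 -0.10198785  0.118     ]
[-0.04715217 -0.10501533  0.10600817] [3.1, 3.1]
[ 0.04644092 -0.10526327  0.11723069] [5.9, 5.9]
carr rear [-0.08005906 -0.14504318  0.042     ]
carr rear [ 0.09928441 -0.14319673  0.042     ]
tab rear outer [-0.01576285 -0.13189261  0.042     ] [-0.0132862  -0.12586049  0.078     ]
tab rear outer [ 0.04111585 -0.1312956   0.042     ] [ 0.03740668 -0.1253284   0.078     ]
```

Emit:
{"op": "nudge_tcp", "data": {"moves": [{"finger_gap":0.06, "pos":[0, 0, 0.044]}, {"finger_gap":0.06, "pos":[0, 0, 0.044]}, {"finger_gap":0.06, "pos":[0, 0, 0.043]}, {"finger_gap":0.06, "pos":[0.02, 0, 0]}, {"finger_gap":0.06, "pos":[0.01, 0, 0]}, {"finger_gap":0.06, "pos":[0.01, 0, 0]}]}}

```text
t: 3.15
position: [0.641, -0.1047, 0.1027]
tool_rot: [0.002, 0.579, 0.816, 0.001]
ft_force: [0.4, 0.0, 0.4]
opening: 0.0601
finger_force: 0.0
```

```bash
python3 -c "from h import *;st()"
```

```text
t 3.15 rig [ 0.0011 -0.1244  0.1027] F [0.4 0.  0.4] xang 0.05 op 0.06011581304353647 q [ 0.36  0.6  -0.41  1.7   0.3   0.89  0.16]
```

Emit:
{"op": "nudge_tcp", "data": {"moves": [{"finger_gap":0.06, "pos":[0.007, 0, 0]}, {"finger_gap":0.06, "pos":[0.007, 0, 0]}, {"finger_gap":0.06, "pos":[0.006, 0, 0]}, {"finger_gap":0.06}]}}

```text
t: 3.65
position: [0.6332, -0.0866, 0.1004]
tool_rot: [-0.0, 0.579, 0.815, 0.0]
ft_force: [0.8, -1.6, 0.2]
opening: 0.0601
finger_force: 0.6
```

```bash
python3 - <<'E'
from h import *
st();im=cams.snapshot("scene");cv2.imwrite("pics/s2.png",cv2.resize(im[180:430,150:370,::-1],None,fx=2.4,fy=2.4,interpolation=2))
E
```

```text
t 3.65 rig [-0.0004 -0.1047  0.1004] F [ 0.8 -1.6  0.2] xang 0.02 op 0.060142502281443216 q [ 0.34  0.6  -0.42  1.73  0.3   0.88  0.13]
```

View pics/s2.png

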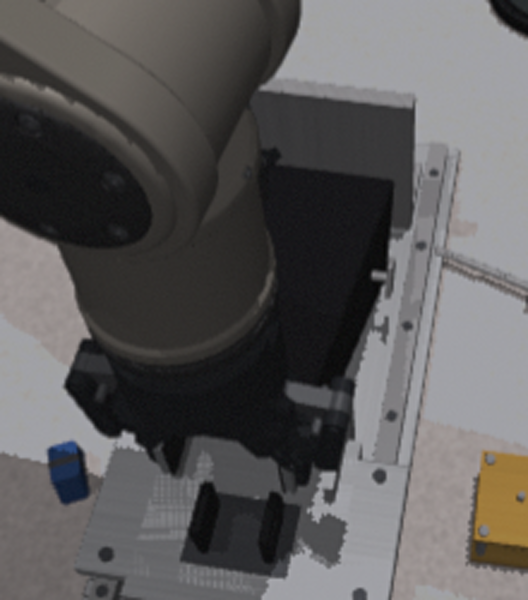

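The fingers are on the lip and the metronome is sliding at about 2 N. The plate's front top corner is at crop (413,107).

```bash
python3 - <<'E'
from h import *
for p in[(413,107),(413,95),(410,228)]:print(inv(plane("scene",(p[0]/2.4+150,p[1]/2.4+180),.152 if p[1]<200 else .012)))
E
```

```text
[0.06305313 0.12693899 0.152     ]
[0.06150696 0.13703361 0.152     ]
[0.06276506 0.12922385 0.012     ]
```

Emit:
{"op": "nudge_tcp", "data": {"moves": [{"finger_gap":0.06, "pos":[0.005, 0, 0]}, {"finger_gap":0.06, "pos":[0.005, 0, 0]}, {"finger_gap":0.06}]}}

```text
t: 4.08
position: [0.6305, -0.0786, 0.1005]
tool_rot: [0.001, 0.579, 0.815, -0.0]
ft_force: [2.5, -4.6, -0.0]
opening: 0.0598
finger_force: 2.6
```

```bash
python3 -c "from h import *;st()"
```

```text
t 4.08 rig [-0.0003 -0.0963  0.1005] F [ 2.5 -4.6 -0. ] xang -0.03 op 0.05975598787857693 q [ 0.33  0.59 -0.42  1.74  0.3   0.87  0.12]
```

The plate's inner face is at rig y ≈ 127 mm, so the foot is now against it. Next I'll follow the tipping arc.

Emit:
{"op": "nudge_tcp", "data": {"moves": [{"finger_gap":0.06, "pos":[0.006, 0, 0]}, {"finger_gap":0.06, "pos":[0.004, 0, -0.005]}, {"finger_gap":0.06, "pos":[0.003, 0, -0.007]}, {"finger_gap":0.06, "pos":[0.003, 0, -0.007]}, {"finger_gap":0.06, "pos":[0.003, 0, -0.006]}]}}

```text
t: 4.7
position: [0.6284, -0.0721, 0.1282]
tool_rot: [0.008, 0.582, 0.813, -0.003]
ft_force: [10.0, -27.9, 6.5]
opening: 0.06
finger_force: 15.0
```

```bash
python3 -c "from h import *;st()"
```

```text
t 4.7 rig [-1.000e-04 -8.950e-02  1.282e-01] F [ 10.  -27.9   6.5] xang -0.45 op 0.06002299151826607 q [ 0.32  0.55 -0.42  1.74  0.29  0.91  0.1 ]
```

```bash
python3 - <<'E'
from h import *
im=cams.snapshot("wrist")[...,::-1];im2=cams.snapshot("scene")[180:430,150:370,::-1]
st();cv2.imwrite("pics/s3.png",np.hstack([cv2.resize(im[:,100:540],None,fx=.9,fy=.9,interpolation=3),cv2.resize(im2,(380,432))]))
E
```

```text
t 4.8 rig [ 1.000e-04 -8.940e-02  1.288e-01] F [  9.4 -25.9   6.3] xang -0.43 op 0.0597169562861616 q [ 0.32  0.55 -0.42  1.74  0.29  0.91  0.1 ]
```

View pics/s3.png

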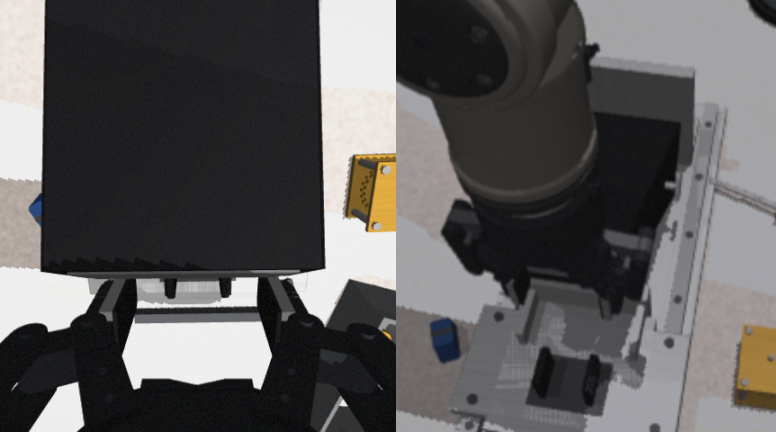

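The fingertips have climbed onto the sloped top face, and pushing there jams the metronome instead of tipping it. I'll back off, go down to the lip, press first, then lift while pressing.

Emit:
{"op": "nudge_tcp", "data": {"moves": [{"finger_gap":0.06, "pos":[-0.02, 0, 0]}, {"finger_gap":0.06, "pos":[-0.018, 0, 0]}, {"finger_gap":0.06, "pos":[0, 0, 0.015]}, {"finger_gap":0.06, "pos":[0, 0, 0.014]}, {"finger_gap":0.06}]}}

```text
t: 5.42
position: [0.6345, -0.0942, 0.0939]
tool_rot: [-0.002, 0.578, 0.816, -0.001]
ft_force: [0.5, 0.5, 0.4]
opening: 0.0594
finger_force: 0.0
```

```bash
python3 -c "from h import *;st()"
```

```text
t 5.42 rig [-0.0016 -0.1123  0.0939] F [0.5 0.5 0.4] xang 0.1 op 0.05938731930990059 q [ 0.35  0.61 -0.41  1.72  0.3   0.88  0.14]
```

Emit:
{"op": "nudge_tcp", "data": {"moves": [{"finger_gap":0.06, "pos":[0.010, 0, 0]}, {"finger_gap":0.06, "pos":[0.006, 0, 0]}, {"finger_gap":0.06, "pos":[0.004, 0, 0]}, {"finger_gap":0.06, "pos":[0.004, 0, 0]}, {"finger_gap":0.06}]}}

```text
t: 6.05
position: [0.6308, -0.0789, 0.0979]
tool_rot: [0.004, 0.58, 0.814, -0.001]
ft_force: [5.3, -13.3, -0.7]
opening: 0.0598
finger_force: 7.5
```

```bash
python3 -c "from h import *;st()"
```

```text
t 6.05 rig [-0.0001 -0.0967  0.0979] F [  5.3 -13.3  -0.7] xang -0.2 op 0.05983332114587315 q [ 0.32  0.59 -0.41  1.75  0.31  0.86  0.11]
```

Emit:
{"op": "nudge_tcp", "data": {"moves": [{"finger_gap":0.06, "pos":[0.004, 0, 0]}, {"finger_gap":0.06, "pos":[0.002, 0, -0.005]}, {"finger_gap":0.06, "pos":[0.002, 0, -0.006]}, {"finger_gap":0.06, "pos":[0.002, 0, -0.006]}]}}

```text
t: 6.55
position: [0.6296, -0.0758, 0.1163]
tool_rot: [0.008, 0.582, 0.813, -0.003]
ft_force: [11.1, -26.2, 4.0]
opening: 0.0601
finger_force: 14.3
```

```bash
python3 -c "from h import *;st()"
```

```text
t 6.55 rig [-0.0002 -0.0934  0.1163] F [ 11.1 -26.2   4. ] xang -0.44 op 0.060079151012934574 q [ 0.32  0.56 -0.41  1.74  0.3   0.89  0.1 ]
```

```bash
cat >> h.py <<'E'
def edge(im,rows=range(200,330,6)):
    g=im.max(2);out=[]
    for r in rows:
        m=g[r]<60;l=r0=320
        if not m[320-10:330].all():continue
        while l>0 and m[l-3:l].any():l-=1
        while r0<639 and m[r0:r0+3].any():r0+=1
        out.append((r,l,r0))
    return out
E
python3 - <<'E'
from h import *
a=cams.snapshot("wrist");i=cams.camera_info("wrist");st()
print(np.round(i["K"],1).tolist(),np.round(i["world_from_camera"],4).tolist())
print(edge(a)); cv2.imwrite("pics/w4.png",a[...,::-1])
E
```

```text
t 6.6 rig [ 1.000e-04 -9.320e-02  1.172e-01] F [  8.2 -25.7   3.7] xang -0.43 op 0.059747401819322817 q [ 0.32  0.56 -0.42  1.74  0.3   0.89  0.1 ]
[[350.1, 0.0, 318.5], [0.0, 350.1, 241.8], [0.0, 0.0, 1.0]] [[0.9459, -0.3043, -0.1128, 0.6032], [0.3244, 0.8934, 0.3107, 0.0025], [0.0062, -0.3305, 0.9438, 0.2574], [0.0, 0.0, 0.0, 1.0]]
[(200, 153, 465), (206, 153, 465), (212, 146, 465), (218, 145, 465), (224, 146, 465), (230, 150, 465), (236, 153, 465), (242, 154, 465), (248, 154, 465), (254, 154, 465), (260, 155, 465), (266, 155, 465), (272, 155, 465), (278, 155, 465), (284, 155, 464), (290, 155, 464), (296, 155, 464), (302, 155, 464)]
```

The wrist picture gives the metronome's upper edge at z = 165 mm, so the tilt is now about 61.5°. It is tipping along the expected arc, but I lifted faster than the lip rose. I'll keep pushing with less lift.

Emit:
{"op": "nudge_tcp", "data": {"moves": [{"finger_gap":0.06, "pos":[0.004, 0, 0.002]}, {"finger_gap":0.06, "pos":[0.004, 0, 0]}, {"finger_gap":0.06, "pos":[0.003, 0, -0.002]}, {"finger_gap":0.06, "pos":[0.003, 0, -0.004]}]}}

```text
t: 7.1
position: [0.6288, -0.0741, 0.1225]
tool_rot: [0.015, 0.585, 0.811, -0.006]
ft_force: [16.8, -50.5, 11.4]
opening: 0.06
finger_force: 26.8
```

```bash
cat >> h.py <<'E'
def tilt():
    a=cams.snapshot("wrist");i=cams.camera_info("wrist");e=edge(a,range(150,470,3))
    r,l,q=e[-1];d=i["K"][0][0]*.092/(q-l);o,dr=ray("wrist",((l+q)/2,r),i);T=np.array(i["world_from_camera"])
    p=o+dr*d/(-(T[:3,:3].T@dr)[2]);print("row",r,q-l,"upper edge rig",np.round(inv(p),3));return a
E
python3 -c "
from h import *
st();tilt()"
```

```text
t 7.1 rig [-0.0004 -0.0915  0.1225] F [ 16.8 -50.5  11.4] xang -0.83 op 0.059973874509921664 q [ 0.31  0.55 -0.41  1.75  0.31  0.89  0.08]
row 468 270 upper edge rig [ 0.004 -0.12   0.177]
```

The tips are on the face again and pressing raises the tool. I'll back off and go in with closed fingers, whose tips reach lower, holding the height down as I press.

Emit:
{"op": "nudge_tcp", "data": {"moves": [{"finger_gap":0.06, "pos":[-0.025, 0, 0]}, {"finger_gap":0.01, "pos":[-0.025, 0, 0]}, {"finger_gap":0.01, "pos":[0, 0, 0.012]}, {"finger_gap":0.01, "pos":[0, 0, 0.008]}, {"finger_gap":0.01}, {"finger_gap":0.01}]}}

```text
t: 7.9
position: [0.6368, -0.0962, 0.0973]
tool_rot: [-0.0, 0.578, 0.816, 0.0]
ft_force: [0.4, 0.6, 0.4]
opening: 0.0101
finger_force: 0.0
```

```bash
python3 -c "
from h import *
st();a=tilt();cv2.imwrite('pics/w5.png',a[...,::-1])"
```

```text
t 7.9 rig [-1.00e-04 -1.15e-01  9.73e-02] F [0.4 0.6 0.4] xang 0.08 op 0.010108951252860302 q [ 0.35  0.61 -0.41  1.72  0.3   0.88  0.15]
row 468 440 upper edge rig [ 0.022 -0.103  0.185]
```

View pics/w5.png

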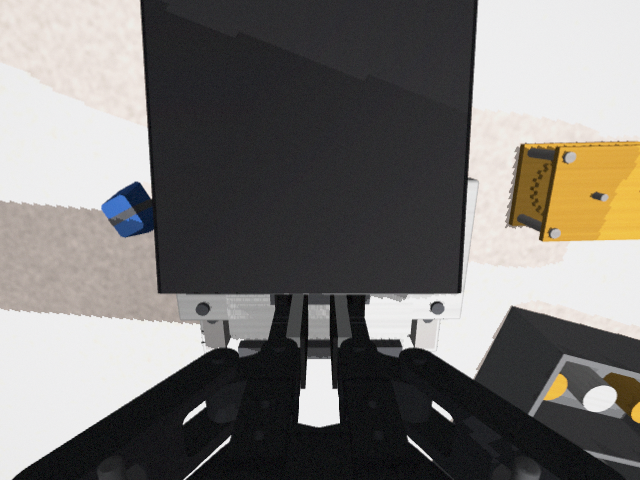

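The edge is at row 293, cols 158–462, which puts the upper edge at z ≈ 143 mm. So after sliding, the metronome lies lower over the jaw, at about 70° with the lip at z ≈ 96 mm. My tips were above the lip the whole time. I'll open to 60 mm to straddle the tabs, go to TCP z ≈ 79 mm, press, then lift straight up.

Emit:
{"op": "nudge_tcp", "data": {"moves": [{"finger_gap":0.06, "pos":[-0.006, 0.001, 0]}, {"finger_gap":0.06}, {"finger_gap":0.06, "pos":[0, 0, 0.009]}, {"finger_gap":0.06, "pos":[0, 0, 0.009]}, {"finger_gap":0.06, "pos":[0.008, 0, 0]}, {"finger_gap":0.06, "pos":[0.008, 0, 0]}, {"finger_gap":0.06, "pos":[0.005, 0, 0]}, {"finger_gap":0.06, "pos":[0.003, 0, 0.001]}, {"finger_gap":0.06}]}}

```text
t: 9.07
position: [0.632, -0.0802, 0.0784]
tool_rot: [0.0, 0.579, 0.815, 0.0]
ft_force: [0.8, -2.1, -0.4]
opening: 0.06
finger_force: 0.7
```

```bash
python3 -c "
from h import *
st()"
```

```text
t 9.07 rig [ 0.0006 -0.0982  0.0784] F [ 0.8 -2.1 -0.4] xang -0.01 op 0.05995012918690301 q [ 0.32  0.62 -0.4   1.75  0.31  0.84  0.11]
```

Contact at y = -98 mm, as predicted (-87 - 11). I'll press to about 15–20 N.

Emit:
{"op": "nudge_tcp", "data": {"moves": [{"finger_gap":0.06, "pos":[0.004, 0, 0.001]}, {"finger_gap":0.06, "pos":[0.003, 0, 0.001]}, {"finger_gap":0.06}]}}

```text
t: 9.45
position: [0.6319, -0.0795, 0.0775]
tool_rot: [0.004, 0.581, 0.814, -0.001]
ft_force: [5.5, -12.4, 2.0]
opening: 0.0599
finger_force: 6.9
```

```bash
python3 -c "
from h import *
st()"
```

```text
t 9.45 rig [ 0.0008 -0.0976  0.0775] F [  5.5 -12.4   2. ] xang -0.22 op 0.059862008515558396 q [ 0.31  0.62 -0.4   1.75  0.32  0.83  0.1 ]
```

Emit:
{"op": "nudge_tcp", "data": {"moves": [{"finger_gap":0.06, "pos":[0.002, 0, -0.003]}, {"finger_gap":0.06, "pos":[0.001, 0, -0.005]}, {"finger_gap":0.06, "pos":[0.001, 0, -0.006]}]}}

```text
t: 9.82
position: [0.6312, -0.0779, 0.0916]
tool_rot: [0.005, 0.581, 0.814, -0.002]
ft_force: [7.2, -17.7, 1.4]
opening: 0.0599
finger_force: 9.3
```

```bash
python3 -c "
from h import *
st()"
```

```text
t 9.82 rig [ 0.0006 -0.0959  0.0916] F [  7.2 -17.7   1.4] xang -0.32 op 0.05992934003603205 q [ 0.32  0.6  -0.41  1.75  0.31  0.85  0.1 ]
```

```bash
cat >> h.py <<'E'
def tilt(c=(225,395)):
    a=cams.snapshot("wrist");i=cams.camera_info("wrist");g=cv2.GaussianBlur(a.max(2),(5,5),0);T=np.array(i["world_from_camera"])
    r=int(np.median([120+np.argmax(g[120:,k]>75) for k in range(280,360,4)])) if c is None else min(100+int(np.argmax(g[100:,k]>75)) for k in c)
    m=g[r-8]<75;l=q=320
    while l>0 and m[l]:l-=1
    while q<639 and m[q]:q+=1
    d=i["K"][0][0]*.092/(q-l);o,dr=ray("wrist",((l+q)/2,r),i);p=o+dr*d/(-(T[:3,:3].T@dr)[2])
    th=np.linspace(0,75,751);z=.012+.063*np.sin(np.radians(th))+.205*np.cos(np.radians(th))
    print("row",r,"cols",l,q,"upper edge rig",np.round(inv(p),3),"tilt",th[th>20][np.argmin(abs(z-p[2])[th>20])])
    return a
E
python3 -c "
from h import *
tilt();st()"
```

```text
row 100 cols 119 491 upper edge rig [-0.001 -0.009  0.14 ] tilt 70.4
t 9.88 rig [ 0.001  -0.0958  0.0925] F [  6.  -17.2   1.6] xang -0.31 op 0.06000796441198371 q [ 0.32  0.6  -0.41  1.75  0.31  0.85  0.1 ]
```

```bash
python3 -c "
from h import *
a=cams.snapshot('wrist').max(2)
for c in(190,225,250,318,390):print(c,a[230:400:6,c].tolist())
for r in(200,240,280,290,300,310):
  b=np.where(a[r]>75)[0];print(r,b[b<250].max(initial=0),b[b>400].min(initial=999))
"
```

```text
190 [35, 39, 38, 38, 37, 40, 42, 34, 33, 41, 36, 38, 39, 39, 22, 16, 18, 22, 26, 158, 39, 8, 19, 17, 20, 12, 22, 16, 18]
225 [38, 36, 37, 41, 41, 35, 41, 43, 40, 39, 35, 41, 42, 42, 19, 14, 20, 21, 20, 38, 30, 51, 20, 23, 19, 21, 13, 19, 23]
250 [40, 41, 36, 42, 38, 39, 42, 40, 38, 41, 40, 38, 41, 42, 19, 19, 20, 21, 24, 7, 151, 150, 153, 34, 112, 110, 239, 239, 239]
318 [43, 44, 42, 39, 37, 37, 44, 40, 42, 45, 42, 46, 43, 43, 41, 48, 10, 14, 25, 158, 149, 150, 178, 37, 109, 106, 239, 240, 240]
390 [45, 42, 45, 47, 42, 44, 50, 47, 46, 45, 45, 45, 45, 50, 44, 42, 47, 48, 21, 15, 12, 115, 166, 30, 108, 108, 239, 239, 238]
200 123 487
240 124 486
280 126 485
290 126 485
300 127 485
310 127 484
```

The face ends at row ~340 with a width of about 357 px, so the upper edge is at z ≈ 156 mm and the tilt about 65°. The lip is rising with the fingers. I'll continue along the arc.

Emit:
{"op": "nudge_tcp", "data": {"moves": [{"finger_gap":0.06, "pos":[0.002, 0, -0.008]}, {"finger_gap":0.06, "pos":[0.002, 0, -0.008]}, {"finger_gap":0.06, "pos":[0.0025, 0, -0.008]}]}}

```text
t: 10.3
position: [0.6296, -0.073, 0.1164]
tool_rot: [0.006, 0.582, 0.813, -0.002]
ft_force: [7.8, -19.5, 3.9]
opening: 0.0597
finger_force: 10.7
```

```bash
python3 -c "
from h import *
st()"
```

```text
t 10.3 rig [ 0.0008 -0.0908  0.1164] F [  7.8 -19.5   3.9] xang -0.37 op 0.05968081738598058 q [ 0.32  0.56 -0.42  1.74  0.29  0.89  0.1 ]
```

Emit:
{"op": "nudge_tcp", "data": {"moves": [{"finger_gap":0.06, "pos":[0.0035, 0, -0.007]}, {"finger_gap":0.06, "pos":[0.004, 0, -0.007]}, {"finger_gap":0.06, "pos":[0.004, 0, -0.007]}]}}

```text
t: 10.68
position: [0.6273, -0.0659, 0.1387]
tool_rot: [0.008, 0.583, 0.813, -0.003]
ft_force: [11.0, -27.5, 10.0]
opening: 0.06
finger_force: 15.1
```

```bash
python3 -c "
from h import *
st()
a=cams.snapshot('wrist').max(2)
print(a[230:400:6,318].tolist())
for r in(260,290,320):
  b=np.where(a[r]>75)[0];print(r,b[b<250].max(initial=0),b[b>400].min(initial=999))
"
```

```text
t 10.68 rig [ 0.0009 -0.0833  0.1387] F [ 11.  -27.5  10. ] xang -0.51 op 0.059955372717084156 q [ 0.31  0.53 -0.42  1.74  0.28  0.92  0.1 ]
[31, 27, 35, 29, 35, 32, 34, 27, 23, 30, 28, 31, 23, 71, 57, 59, 155, 227, 239, 34, 107, 168, 239, 240, 240, 240, 240, 240, 239]
260 135 477
290 133 479
320 182 409
```

The edge is now at row ~305 with a width of ~346 px: the upper edge is at z ≈ 196 mm, tilt ≈ 48°, and the tips are 15 mm below the lip. Continuing.

Emit:
{"op": "nudge_tcp", "data": {"moves": [{"finger_gap":0.06, "pos":[0.003, 0, -0.006]}, {"finger_gap":0.06, "pos":[0.004, 0, -0.006]}, {"finger_gap":0.06, "pos":[0.005, 0, -0.006]}, {"finger_gap":0.06, "pos":[0.006, 0, -0.006]}, {"finger_gap":0.06, "pos":[0.007, 0, -0.005]}]}}

```text
t: 11.35
position: [0.6188, -0.0378, 0.1683]
tool_rot: [0.007, 0.582, 0.813, -0.001]
ft_force: [6.3, -20.3, 14.6]
opening: 0.0596
finger_force: 10.3
```

```bash
python3 -c "
from h import *
st()
a=cams.snapshot('wrist').max(2)
print(a[200:400:6,318].tolist())
for r in(230,260,290,320):
  b=np.where(a[r]>75)[0];print(r,b[b<250].max(initial=0),b[b>400].min(initial=999))
"
```

```text
t 11.35 rig [ 0.0022 -0.0539  0.1683] F [  6.3 -20.3  14.6] xang -0.37 op 0.059583396218617864 q [ 0.29  0.48 -0.45  1.74  0.26  0.97  0.07]
[23, 19, 29, 27, 31, 30, 31, 20, 26, 23, 58, 113, 117, 113, 65, 70, 64, 67, 69, 39, 108, 230, 239, 236, 237, 33, 107, 106, 239, 240, 240, 240, 240, 239]
230 157 462
260 156 401
290 177 401
320 210 427
```

Emit:
{"op": "nudge_tcp", "data": {"moves": [{"finger_gap":0.06, "pos":[0.008, 0, -0.006]}, {"finger_gap":0.06, "pos":[0.009, 0, -0.006]}, {"finger_gap":0.06, "pos":[0.009, 0, -0.005]}, {"finger_gap":0.06, "pos":[0.009, 0, -0.004]}, {"finger_gap":0.06, "pos":[0.009, 0, -0.002]}]}}

```text
t: 12.02
position: [0.599, 0.0135, 0.1872]
tool_rot: [-0.0, 0.579, 0.816, -0.0]
ft_force: [0.0, 0.2, -0.0]
opening: 0.0601
finger_force: 0.1
```

```bash
python3 -c "
from h import *
st()"
```

```text
t 12.03 rig [0.0004 0.0011 0.1872] F [ 0.   0.2 -0. ] xang 0.04 op 0.060087337346696024 q [ 0.24  0.44 -0.47  1.76  0.23  1.    0.01]
```

The force has dropped to zero, so it has probably gone upright. I'll pull back and look.

Emit:
{"op": "nudge_tcp", "data": {"moves": [{"finger_gap":0.06, "pos":[-0.04, 0, -0.02]}, {"finger_gap":0.06, "pos":[-0.05, 0, -0.03]}, {"finger_gap":0.06, "pos":[-0.05, 0, -0.02]}, {"finger_gap":0.085}, {"finger_gap":0.085}]}}

```text
t: 12.65
position: [0.6453, -0.1186, 0.2566]
tool_rot: [-0.001, 0.579, 0.816, 0.0]
ft_force: [0.2, 0.7, -0.5]
opening: 0.0849
finger_force: 0.0
```

```bash
python3 - <<'E'
from h import *
st();im=cams.snapshot("wrist")[...,::-1];i=cams.camera_info("wrist");np.save("w6.npy",[i],allow_pickle=True)
im2=cams.snapshot("scene")[180:430,150:370,::-1]
cv2.imwrite("pics/s6.png",np.hstack([cv2.resize(im[:,100:540],None,fx=.9,fy=.9,interpolation=3),cv2.resize(im2,(380,432))]));cv2.imwrite("pics/w6.png",im)
E
```

```text
t 12.65 rig [ 0.0005 -0.139   0.2566] F [ 0.2  0.7 -0.5] xang 0.03 op 0.08487061086841256 q [ 0.4   0.46 -0.44  1.55  0.21  1.18  0.26]
```

View pics/s6.png

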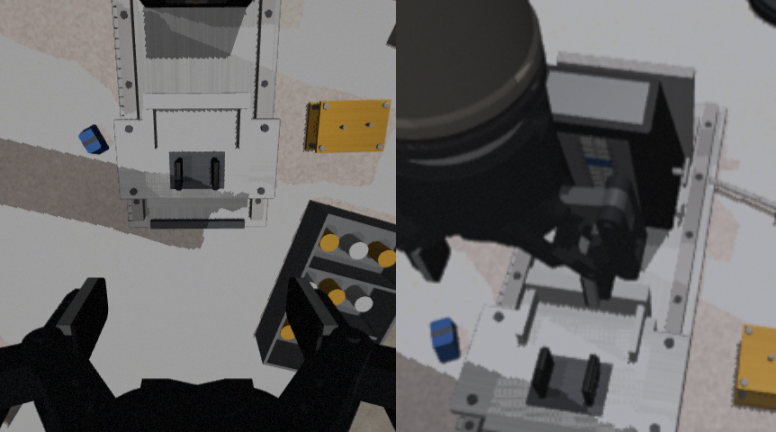

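The metronome stands upright before the plate. The tabs in the wrist picture are centred at about (319,192), and at about (249,397) in the scene.

```bash
python3 - <<'E'
from h import *
i=cams.camera_info("wrist");st()
print(tri(ray("wrist",(318.9,192),i),ray("scene",(249,397))),inv(tri(ray("wrist",(318.9,192),i),ray("scene",(249,397)))[0]))
c=cams.snapshot("wrist").max(2)
m=(c<45).astype('uint8');m[:, :270]=0;m[:,370:]=0;m[:160]=0;m[225:]=0
n,l,s,ce=cv2.connectedComponentsWithStats(m)
for k in range(1,n):
    if s[k][4]>40:print(s[k],ce[k],inv(plane("wrist",ce[k],.060,i)))
for p in[(226,133),(411,133),(226,219),(411,219)]:print(inv(plane("wrist",p,.042,i)))
E
```

```text
t 12.75 rig [ 0.0007 -0.138   0.2566] F [ 0.4 -0.1 -0.4] xang 0.14 op 0.08489133547369936 q [ 0.4   0.46 -0.44  1.55  0.21  1.18  0.26]
(array([ 0.63954795, -0.09892342,  0.06132481]), [0.2, 0.2]) [ 0.00157858 -0.1184675   0.06132481]
[ 289  176   55   37 1002] [316.5988024  197.33832335] [-0.00043553 -0.12387356  0.06      ]
[-0.08879111 -0.06453328  0.042     ]
[ 0.09105405 -0.06375169  0.042     ]
[-0.09553406 -0.15076885  0.042     ]
[ 0.09853998 -0.1498902   0.042     ]
```

The tabs are at rig (1.5, -118.5, 61 mm), consistent with the text. The slide needs about 87 mm of travel. I'll go down over the tabs with the pads about 5 mm behind their middle, to leave the wrist room in front.

Emit:
{"op": "nudge_tcp", "data": {"moves": [{"finger_gap":0.085, "pos":[0.014, 0.0008, 0.04]}, {"finger_gap":0.085, "pos":[0, 0, 0.055]}, {"finger_gap":0.085, "pos":[0, 0, 0.055]}, {"finger_gap":0.085, "pos":[0, 0, 0.035]}, {"finger_gap":0.085, "pos":[0, 0, 0.02]}, {"finger_gap":0.085, "pos":[0, 0, 0.005]}, {"finger_gap":0.085}], "grip_force": 35}}

```text
t: 13.68
position: [0.6427, -0.1061, 0.0483]
tool_rot: [0.001, 0.579, 0.815, 0.0]
ft_force: [1.3, 0.6, 0.0]
opening: 0.0849
finger_force: 0.0
```

```bash
python3 -c "
from h import *
st()"
```

```text
t 13.68 rig [ 0.0022 -0.1263  0.0483] F [1.3 0.6 0. ] xang 0.01 op 0.08488933250408337 q [ 0.34  0.67 -0.38  1.72  0.33  0.8   0.14]
```

Emit:
{"op": "nudge_tcp", "data": {"moves": [{"finger_gap":0.085, "pos":[0.003, -0.0005, 0.001]}, {"finger_gap":0.03}, {"finger_gap":0.03}, {"finger_gap":0.03}, {"finger_gap":0.03}, {"finger_gap":0.03}], "grip_force": 35}}

```text
t: 14.42
position: [0.6404, -0.1042, 0.0481]
tool_rot: [0.0, 0.579, 0.815, -0.001]
ft_force: [-5.3, -0.8, 13.7]
opening: 0.0313
finger_force: 33.8
```

```bash
python3 -c "
from h import *
st()"
```

```text
t 14.43 rig [ 0.0006 -0.1238  0.0481] F [-5.3 -0.8 13.7] xang -0.01 op 0.03134988167934194 q [ 0.34  0.67 -0.38  1.73  0.33  0.8   0.14]
```

Pinched at 33.8 N, but Fz = 14 N suggests the tips are touching the carriage. I'll raise 3 mm, then start sliding.

Emit:
{"op": "nudge_tcp", "data": {"moves": [{"finger_gap":0.03, "pos":[0, 0, -0.003]}, {"finger_gap":0.03}, {"finger_gap":0.03, "pos":[0.006, 0, 0]}, {"finger_gap":0.03, "pos":[0.006, 0, 0]}, {"finger_gap":0.03}], "grip_force": 35}}

```text
t: 15.05
position: [0.6355, -0.0909, 0.0486]
tool_rot: [-0.001, 0.578, 0.816, -0.0]
ft_force: [1.7, 1.7, -12.1]
opening: 0.0316
finger_force: 36.8
```

```bash
python3 -c "
from h import *
st()"
```

```text
t 15.05 rig [ 0.0004 -0.1095  0.0486] F [  1.7   1.7 -12.1] xang 0.07 op 0.03163000337941401 q [ 0.32  0.66 -0.38  1.75  0.33  0.8   0.12]
```

The carriage slides freely.

Emit:
{"op": "nudge_tcp", "data": {"moves": [{"finger_gap":0.03, "pos":[0.01, 0, 0.0015]}, {"finger_gap":0.03, "pos":[0.01, 0, 0]}, {"finger_gap":0.03, "pos":[0.01, 0, 0]}, {"finger_gap":0.03, "pos":[0.01, 0, 0]}, {"finger_gap":0.03, "pos":[0.01, 0, 0]}, {"finger_gap":0.03, "pos":[0.005, 0, 0]}, {"finger_gap":0.03}], "grip_force": 35}}

```text
t: 15.92
position: [0.6172, -0.0391, 0.0483]
tool_rot: [-0.001, 0.579, 0.816, -0.0]
ft_force: [-5.5, -1.6, 4.0]
opening: 0.0313
finger_force: 38.0
```

```bash
python3 - <<'E'
from h import *
st();a=cams.snapshot("scene")[...,::-1];cv2.imwrite("pics/s7.png",cv2.resize(a[180:430,150:370],None,fx=2.4,fy=2.4,interpolation=2))
E
```

```text
t 15.93 rig [ 0.0002 -0.0546  0.0483] F [-5.5 -1.6  4. ] xang 0.06 op 0.03131825854552382 q [ 0.25  0.63 -0.39  1.81  0.33  0.77  0.03]
```

View pics/s7.png

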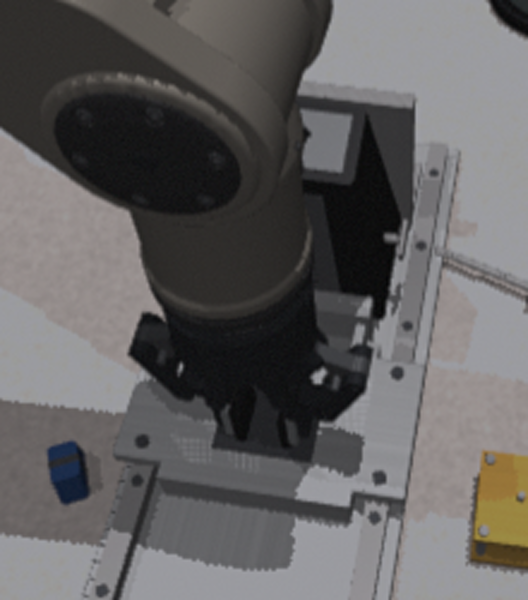

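The carriage has moved along with the gripper and its jaw is about 17 mm short of the foot. I'll go on in small steps until the force rises.

Emit:
{"op": "nudge_tcp", "data": {"moves": [{"finger_gap":0.03, "pos":[0.006, 0, 0]}, {"finger_gap":0.03, "pos":[0.005, 0, 0]}, {"finger_gap":0.03}], "grip_force": 35}}

```text
t: 16.35
position: [0.6139, -0.0299, 0.0483]
tool_rot: [-0.0, 0.579, 0.815, -0.001]
ft_force: [-5.2, -3.1, 4.4]
opening: 0.0312
finger_force: 38.1
```

```bash
python3 -c "
from h import *
st();print(manip.state()['effort'].round(1) if hasattr(manip.state()['effort'],'round') else manip.state()['effort'])"
```

```text
t 16.35 rig [ 0.0001 -0.0448  0.0483] F [-5.2 -3.1  4.4] xang 0.01 op 0.031242373136579384 q [ 0.23  0.63 -0.39  1.82  0.33  0.76  0.01]
[ -1.9 -58.   -6.8 -22.5  -0.4  -1.8  -0.2]
```

Emit:
{"op": "nudge_tcp", "data": {"moves": [{"finger_gap":0.03, "pos":[0.003, 0, 0]}, {"finger_gap":0.03, "pos":[0.002, 0, 0]}, {"finger_gap":0.03}], "grip_force": 35}}

```text
t: 16.73
position: [0.6121, -0.025, 0.0483]
tool_rot: [-0.0, 0.579, 0.815, -0.001]
ft_force: [-5.8, -1.9, 5.2]
opening: 0.0311
finger_force: 38.1
```

```bash
python3 -c "
from h import *
st();print(np.round(manip.state()['effort'],1))"
```

```text
t 16.73 rig [ 0.0001 -0.0396  0.0483] F [-5.8 -1.9  5.2] xang 0.01 op 0.031072946552142117 q [ 0.23  0.63 -0.39  1.82  0.33  0.76  0.  ]
[ -1.6 -57.8  -6.5 -22.6  -0.3  -1.8  -0.1]
```

Emit:
{"op": "nudge_tcp", "data": {"moves": [{"finger_gap":0.03, "pos":[0.002, 0, 0]}, {"finger_gap":0.03, "pos":[0.002, 0, 0]}, {"finger_gap":0.03}], "grip_force": 35}}

```text
t: 17.1
position: [0.6113, -0.0228, 0.0484]
tool_rot: [0.0, 0.579, 0.815, -0.001]
ft_force: [-3.8, -4.8, 3.9]
opening: 0.0311
finger_force: 38.3
```

```bash
python3 -c "
from h import *
st()"
```

```text
t 17.1 rig [ 0.     -0.0372  0.0484] F [-3.8 -4.8  3.9] xang -0.05 op 0.031054440194093244 q [ 0.22  0.63 -0.39  1.82  0.33  0.76 -0.01]
```

Emit:
{"op": "nudge_tcp", "data": {"moves": [{"finger_gap":0.03, "pos":[0.002, 0, 0]}, {"finger_gap":0.03, "pos":[0.001, 0, 0]}, {"finger_gap":0.03}], "grip_force": 35}}

```text
t: 17.48
position: [0.6112, -0.0226, 0.0485]
tool_rot: [0.002, 0.58, 0.815, -0.002]
ft_force: [-1.0, -10.9, 2.5]
opening: 0.0308
finger_force: 38.6
```

```bash
python3 -c "
from h import *
st()"
```

```text
t 17.48 rig [ 0.     -0.0371  0.0485] F [ -1.  -10.9   2.5] xang -0.15 op 0.030790399452960342 q [ 0.22  0.62 -0.38  1.82  0.33  0.76 -0.01]
```

The carriage is stopped firmly at 11 N with the jaw at y ≈ 47 mm, the expected value. I'll release, rise and back off.

Emit:
{"op": "nudge_tcp", "data": {"moves": [{"finger_gap":0.085}, {"finger_gap":0.085}, {"finger_gap":0.085}, {"finger_gap":0.085}, {"finger_gap":0.085, "pos":[-0.006, 0, 0]}, {"finger_gap":0.085, "pos":[0, 0, -0.02]}, {"finger_gap":0.085, "pos":[0, 0, -0.03]}, {"finger_gap":0.085, "pos":[-0.03, 0, -0.04]}, {"finger_gap":0.085, "pos":[-0.05, 0, -0.05]}, {"finger_gap":0.085, "pos":[-0.05, 0, -0.05]}], "grip_force": 35}}

```text
t: 18.73
position: [0.6521, -0.1372, 0.2295]
tool_rot: [0.001, 0.579, 0.816, 0.001]
ft_force: [0.4, -0.1, 0.3]
opening: 0.0851
finger_force: 0.0
```

Emit:
{"op": "nudge_tcp", "data": {"moves": [{"finger_gap":0.085, "pos":[-0.05, 0, -0.02]}, {"finger_gap":0.085}, {"finger_gap":0.085}]}}

```text
t: 19.1
position: [0.668, -0.1828, 0.2468]
tool_rot: [-0.0, 0.579, 0.815, 0.0]
ft_force: [-0.6, 1.0, -0.0]
opening: 0.0848
finger_force: 0.0
```

```bash
python3 - <<'E'
from h import *
st();i=cams.camera_info("wrist");c=cams.snapshot("wrist");g=c.max(2);cv2.imwrite("pics/w8.png",c[...,::-1])
m=(g<50).astype('uint8');m[300:]=0
n,l,s,ce=cv2.connectedComponentsWithStats(m)
for k in range(1,n):
    if s[k][4]>60:print(s[k],np.round(ce[k]),np.round(inv(plane("wrist",ce[k],.06,i)),3))
# scene: metronome grey top + plate, compare with before
t=cams.snapshot("top");cv2.imwrite("pics/t8.png",t[...,::-1])
m=(t.max(2)<50).astype('uint8');m[:, :330 if 0 else 285]=0;m[:,480:]=0;m[:190]=0;m[310:]=0
n,l,s,ce=cv2.connectedComponentsWithStats(m)
for k in range(1,n):
    if s[k][4]>15:
        x,y,w,h,_=s[k];print("top",s[k],np.round(ce[k]),[np.round(inv(plane("top",ce[k],z)),3) for z in(.217,.06)])
b=cv2.imread("pics/top0.png")[...,::-1];d=cv2.absdiff(t,b).max(2)>60;ys,xs=np.where(d);h,_,_=np.histogram2d(ys,xs,bins=[12,16],range=[[0,480],[0,640]]);print(h.astype(int))
E
```

```text
t 19.1 rig [ 0.0007 -0.207   0.2468] F [-0.6  1.  -0. ] xang -0.01 op 0.08478721561379075 q [ 0.45  0.53 -0.41  1.47  0.22  1.19  0.35]
[286   0  13  34 372] [293.  15.] [-0.019 -0.041  0.06 ]
[333   0  16  35 409] [340.  15.] [ 0.019 -0.041  0.06 ]
[222  57  34 128 327] [249. 110.] [-0.06  -0.114  0.06 ]
[381  56  35 128 347] [387. 110.] [ 0.062 -0.113  0.06 ]
[190  69  22  37 303] [201.  91.] [-0.1   -0.098  0.06 ]
[255  69 127   4 362] [318.  71.] [ 0.001 -0.082  0.06 ]
[ 401  164   76  136 3241] [439. 232.] [ 0.12  -0.225  0.06 ]
[479 177  39  13  95] [498. 183.] [ 0.17  -0.178  0.06 ]
[262 186  56  11 324] [281. 192.] [-0.034 -0.186  0.06 ]
[ 453  202  152   98 4223] [552. 251.] [ 0.235 -0.245  0.06 ]
[489 206  23  23 259] [497. 216.] [ 0.175 -0.209  0.06 ]
[521 216  26  23 281] [531. 226.] [ 0.209
[... 1133 characters left out ...]
5 1098
   721  637]
 [   0    0    0    0    0    0    0    0    0    0    0    0  522 1249
  1375  568]
 [   0    0    0    0    0    0    0    0  445  790 1179   62  278  555
  1573  860]
 [   0    0    0    0    0    0    0    0  685  945  676   62  107   41
  1558 1079]
 [   0    0    0    0    0    0    0    0   59    6    0   37  116    0
  1268  822]
 [   0    0    0    0    0    0    0    0    0    0    0    5   17    0
   813 1281]
 [   0    0    0    0    0    0    0    0    0    0    0    3    1    0
   539 1422]
 [   0    0    0    0    0    0    0    0    0    0    0  114   95  284
  1415  662]
 [   0    0    0    0    0    0    0    0    0    0    8  100  161 1132
  1305  510]]
```

```bash
python3 - <<'E'
from h import *
a=cams.snapshot("scene");g=a.max(2)
# expected top-face corners in scene via projection
i=cams.camera_info("scene");T=np.array(i["world_from_camera"]);K=np.array(i["K"])
def pj(r):
    p=np.r_[t0+RR@r[:2],r[2]];c=T[:3,:3].T@(p-T[:3,3]);return K[:2,:2]@(np.array([c[0],-c[1]])/-c[2])+K[:2,2]
for r in[(-.046,.064,.217),(.046,.064,.217),(.046,.11,.217),(-.046,.11,.217)]:print(pj(np.array(r)).round(1))
c=pj(np.array([0,.087,.217])).astype(int);print(c,g[c[1]-40:c[1]+45:3,c[0]].tolist(),g[c[1],c[0]-60:c[0]+60:4].tolist())
E
```

```text
[236.3 217.9]
[303.1 226.4]
[309.  201.7]
[245.  193.9]
[273 209] [174, 173, 171, 175, 170, 173, 175, 174, 172, 174, 36, 110, 110, 109, 109, 110, 109, 33, 24, 17, 18, 39, 81, 80, 65, 79, 60, 79, 56] [175, 169, 173, 171, 175, 170, 169, 32, 94, 110, 109, 110, 109, 109, 109, 109, 109, 108, 109, 109, 110, 110, 109, 30, 77, 174, 175, 172, 175, 173]
```

The metronome's top face lies where a standing one should be: rows ~199–221 and cols ~241–306 against the predicted 198–222 and 240–306. The jaw stop matches, and the surroundings show no change. Handing in.

```bash
python3 -c "
from bench import ticket
print(ticket.sign_off())"
```

```text
the job is handed in; nothing more can be done
None
```

I handed the job in at about 19 s of the 51 s. The metronome stands with its back to the end plate, the carriage is locked with its jaw against the foot, the gripper has let go and is clear, and the camera check showed nothing else moved. It took four tries to get the push on the lip right, with wrist force reaching about 54 N (limit 120 N).

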